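# Check a heat-sink bar on a tilted inverter with a sprung foot gauge

### The job

Pick up the orange-handled gauge and prove it first by standing its two skids squarely astride the brass reference step, so the sprung foot reads the step's height, and hold it there for at least half a second. Then set it squarely astride the metal bar on the tilted inverter, foot on the bar at the end by the black transformer, and draw it slowly (a few centimetres a second) along the bar to the other end with the skids kept down on the plate and without lifting it on the way. Finally stand the gauge upright on the green mat with its middle within 3 cm of the mat's middle and let go; work gently throughout and leave the other things on the bench where they are.

Things in the scene. Friction and masses are not known exactly. Their poses are not given: they have to be found in the camera images.
- gauge: Hand gauge 84 x 40 x 120 mm, 0.35 kg, upright. Origin: middle of its underside, level with the skid soles; z up. Two steel skids at x = -37 and +37 mm (10 mm thick, 40 long in y, 64 mm gap) carry a blue bridge (z 38-50), a block with white dials (to z 69) and an orange square handle 26 x 26 mm, z 64-120 mm, to grip on either pair of faces. A half turn about z changes nothing.
- foot (a joint): Gauge reading, m: how far the sprung foot (brass disc, 18 mm diameter, on the gauge's z axis) is pushed up. 0 = level with the skid soles, so with both skids seated it equals the height of what lies under the foot above what the skids stand on. Range 0 to 0.032; spring 1.2 N at 0, 2.6 N at 0.024.
- foot_tip (a point): Centre of the foot's underside.
- ref: Reference step, fixed: dark steel plate 130 (x) x 120 (y) x 12 mm with a brass step 28 (x) x 60 (y) mm in its middle, 18 mm above the plate. Origin: centre of the plate's underside, z up. The skids go on the plate on the two x sides of the step; correct reading 0.018.
- ref_top (a point): Centre of the brass step's top, 30 mm above the bench.
- stand: Tilting repair stand, fixed: grey base 180 (x) x 240 (y) x 20 mm, an upright cheek 105 mm high on each y side (254 mm over both). Origin: centre of underside, z up. Carries the inverter plate, hinged at the robot's side, far edge raised by 0.40 to 0.66 rad (locked).
- deck: Tilted inverter plate 170 (x) x 236 (y) mm. Origin: centre of its upper face; z square to it, x up the slope, y level. Bar: x -14 to 14, y -75 to 65, 24 mm high: skids on the plate on its two x sides, reading 0.024. Black transformer 38 high, x -25 to 25, y 85 to 115. Blue capacitors 42 high at x over 56; connectors 12 high at x under -62; side rims 12 high.
- bar_start (a point): On the middle of the bar's top, where the foot starts: deck (0, 40, 24) mm, 25 mm from the bar's transformer end (anywhere 20 mm or more past the middle on that side will do).
- bar_end (a point): On the middle of the bar's top, where the foot finishes: deck (0, -52, 24) mm, 23 mm from the bar's other end.
- park_mat: Green plastic mat 120 (x) x 100 (y) x 4 mm, fixed. Origin: centre of its underside.
- meter: Bystander: yellow multimeter lying flat, 145 x 78 x 34 mm. Origin: centre of underside.
- screwdriver: Bystander: red-handled screwdriver lying along its x axis, 170 mm long.
- pliers: Bystander: red-handled pliers lying along their x axis, 125 mm long, 12 mm high.
- bottle: Bystander: green bottle, 56 mm diameter, 170 mm high. Origin: centre of underside.
- jar: Bystander: amber jar with black lid, 66 mm diameter, 90 mm high. Origin: centre of underside.
- parts_box: Bystander: clear parts box with white lid, 84 x 124 x 50 mm. Origin: centre of underside.
Mind the look-alikes: they are no part of the job. What is shaped like the gauge but purple is not meant.

How it is judged (in metres and radians):
On the way, in this order (a step that is already met when the one before it is completed fails the run):
1. gauge stands squarely astride the reference step: upright within 4 degrees, foot on the step within 10 mm of its middle line, reading 18 mm within 2.5 mm, for 0.5 s (angle between gauge's own z axis and vertical below 0.07 rad and value of joint foot between 0.0155 and 0.0205 m and x of foot_tip in the frame of ref between -0.01 and 0.01 m and y of foot_tip in the frame of ref between -0.028 and 0.028 m and z of foot_tip in the frame of ref between 0.025 and 0.035 m), for 0.5 s.
2. gauge square to the plate within 4 degrees, foot on the bar's transformer end (20 mm or more from the middle), within 10 mm of its middle line, reading 24 mm within 2.5 mm (angle between the z axis of gauge and the z axis of deck, either way round below 0.07 rad and value of joint foot between 0.0215 and 0.0265 m and x of foot_tip in the frame of deck between -0.01 and 0.01 m and z of foot_tip in the frame of deck between 0.018 and 0.03 m and y of foot_tip in the frame of deck between 0.02 and 0.065 m), for 0.2 s.
3. still so, foot at the middle of the bar (angle between the z axis of gauge and the z axis of deck, either way round below 0.07 rad and value of joint foot between 0.0215 and 0.0265 m and x of foot_tip in the frame of deck between -0.01 and 0.01 m and z of foot_tip in the frame of deck between 0.018 and 0.03 m and y of foot_tip in the frame of deck between -0.012 and 0.005 m), for 0.05 s.
4. still so, foot at the other end of the bar (within 37 mm of its end) (angle between the z axis of gauge and the z axis of deck, either way round below 0.07 rad and value of joint foot between 0.0215 and 0.0265 m and x of foot_tip in the frame of deck between -0.01 and 0.01 m and z of foot_tip in the frame of deck between 0.018 and 0.03 m and y of foot_tip in the frame of deck between -0.075 and -0.038 m), for 0.1 s.
At the end, for the whole second after the job is handed in: The gauge stands upright (within 4 degrees) on the green mat, its middle within 30 mm of the mat's, reading zero within 3 mm, at rest and released (horizontal distance between gauge and park_mat below 0.03 m and angle between gauge's own z axis and vertical below 0.07 rad and height (world z) of gauge between 0.001 and 0.008 m and value of joint foot below 0.003 m and linear speed of gauge below 0.02 m/s and contact force between the fingers and gauge below 0.1 N); the robot touches nothing.
It fails at once if the foot is over the middle of the bar (15 mm past the middle on the transformer side to 28 mm on the other), within 10 mm of its top, but reading under 19 mm: lifted or landed on the way (y of foot_tip in the frame of deck between -0.028 and 0.015 m and x of foot_tip in the frame of deck between -0.02 and 0.02 m and z of foot_tip in the frame of deck between 0.01 and 0.034 m and value of joint foot below 0.019 m).
It fails at once if drawn along the bar faster than 10 cm/s (y of foot_tip in the frame of deck between -0.028 and 0.015 m and x of foot_tip in the frame of deck between -0.02 and 0.02 m and z of foot_tip in the frame of deck between 0.01 and 0.034 m and value of joint foot above 0.019 m and linear speed of gauge above 0.1 m/s).
It fails at once if gauge pressed or knocked against stand, inverter or reference step with more than 60 N, or set down on the mat with more than 100 N (contact force between gauge and stand above 60 N or contact force between gauge and ref above 60 N or contact force between gauge and park_mat above 100 N).
It fails at once if a bystander moved by more than 30 mm (distance of any of meter, screwdriver, pliers, bottle, jar, parts_box from where it was at the start of the episode above 0.03 m).
It also fails if it takes over 72 s, if anything falls off the work surface, if the arm or the gripper's body presses on something with over 40 N, if the wrist force passes 120 N, or if a joint passes its speed limit or range.

### The arm

A 6-joint arm with a two-finger parallel gripper is mounted at the origin on the work surface. World frame = base frame: x ahead of the robot, y to its left, z up, the work surface at z = 0. Lengths are in mm, angles in rad, forces in N, time in s.
With the tool pointing down it reaches from about 400 to 925 mm from the base axis. Payload 3.4 kg.
Tool frame: the origin (TCP) lies at the very end of the fingers, on their centre line; the grasp point (between the pads) lies 19 mm behind it; z points along the fingers, x is the direction in which the jaws open and shut, and the axes are right-handed (so a half turn about z gives the same grasp; the last joint's range is limited). The gripper opens to 85 mm and grips with 20 to 120 N. Pads are 22 mm wide; open, the fingers measure 114 mm over their backs; the gripper's body (76 mm by 85 mm) begins 54 mm behind the grasp point. The pads swing forward as they close: fully open they stand 13 mm farther back than shut.
Start: joints at [1.06, 0.307, 1.506, -0, 1.328, -0.073], TCP at [243.272, 521.008, 231.305] pointing down, gripper open.
Joint ranges: [-3.12, 3.12], [-1.05, 2.28], [0.14, 2.33], [-1.42, 4.57], [0.1, 2.73], [-2.68, 2.68]. Speed limits (rad/s): [2.57, 2.57, 3.14, 3.14, 3.14, 3.14].

### API

Orientations are given as a unit quaternion [w, x, y, z].
In Python, from bench import * gives the robot as it stands.
- The arm moves only by the tool carry_out, never from a script. Its argument "moves" is one flat list of numbers, 7 for each row, row after row: the closure, from -1 (fully open) to 1 (shut), then the shift along the tool's x, y, z in m, then the turn, a rotation vector about the tool's x, y, z in rad. A call has 1 to 20 rows; each row is the pose to reach, as a shift and turn from the pose measured when the call began, along the tool's axes at that moment; what a row does not reach only later rows make up. A row lasts 1/12 s, in which the tool goes at most 41.7 mm and 7.16 degrees, less where a joint would pass 70% of its speed; a pose out of reach is approached as far as the arm can. A call with a gripper value outside its range is refused whole. The fingers move at their own pace and stop on an object; "force" is the grip in N (left out, the last holds). Time passes only in rows, so rows that repeat a pose let the fingers close. It gives the time, the measured TCP pose, the force and the opening at its end, in the units of the state.
- observe(): the state, without advancing time (a new reading comes with each control period).
- snapshot(name): name is "side" or "top" or "wrist"; returns a dict with "frame" (384x512x3 uint8, red, green, blue), "z_map" (384x512 float32, mm along the optical axis (not along the pixel's ray), 0 where there is no reading), "fovy" (degrees; the focal length in pixels is half the picture's height over the tangent of half this angle, whatever the lens; pixels are square), "cx", "cy" (the principal point, pixels), "origin" and "orientation" of the camera in the world; the wrist camera has in their place "T_tool_cam" (4x4, takes a point from camera to tool coordinates, whose origin is the TCP and whose axes are the tool frame's). Camera axes: x right, y up, looking along -z (the intrinsics and any distortion apply to the point x, -y, -z); pixel columns grow to the right and rows downward; lengths in mm; the calibration is good to about 2 mm. A picture is of the moment at which its call begins: read the wrist's pose just before it.
- hand_in(): hands the job in, once; it reports no verdict.
The state is a dict: "time": time; "joint_positions": joint angles; "qd": joint speeds; "effort": joint torques, N m; "tcp_pos": TCP position; "orientation": TCP orientation; "wrist_force": force on the tool from outside, world axes, zero at the start; "wrist_torque": the same for the moment, N m; "grip_width": finger opening in mm.
Only numpy, scipy, OpenCV 4.12 (cv2) and the standard library are available. Lean on these libraries where they do the work, as an engineer would, in place of code of your own. Each camera call takes 0.05 s, during which the arm holds its last target. There are 200 camera calls.

## Working session

There is one attempt and no reset: what is moved stays moved. The work goes in short steps, Python scripts to look and compute and a tool call to move; the robot and the scene stay as the last step left them, time stands still between calls to the robot, and variables do not carry over. Pictures are saved under pics/ and viewed, about 8 in all and at most 12, crops included, and the job is handed in when it is done.

Besides the shell and the picture viewer there is one more tool, called after "Emit:" as name(argument=value, ...) on one line, values as JSON. carry_out: Moves the arm, as the interface text tells. Its arguments: {"type":"object","properties":{"moves":{"type":"array"},"force":{"type":"number"}},"required":["moves"]}

```bash
ls; mkdir -p pics
cat > h.py <<'E'
from bench import *
import numpy as np, cv2, pickle
from scipy.spatial.transform import Rotation as R
def rot(q): return R.from_quat([q[1],q[2],q[3],q[0]]).as_matrix()
def cam(s,st=None):
    if "T_tool_cam" in s:
        T=np.eye(4);T[:3,:3]=rot(st["orientation"]);T[:3,3]=st["tcp_pos"];return T@np.array(s["T_tool_cam"])
    T=np.eye(4);T[:3,:3]=rot(s["orientation"]);T[:3,3]=s["origin"];return T
def cloud(s,T):
    z=s["z_map"];h,w=z.shape;f=h/2/np.tan(np.radians(s["fovy"])/2)
    u,v=np.meshgrid(np.arange(w),np.arange(h))
    P=np.stack([(u-s["cx"])/f*z,-(v-s["cy"])/f*z,-z],-1)
    P=P@T[:3,:3].T+T[:3,3];P[z<=0]=np.nan;return P
def take(name,tag):
    st=observe();s=snapshot(name);T=cam(s,st);P=cloud(s,T)
    pickle.dump((s,st,T,P),open(tag+".pkl","wb"))
    return s,st,T,P
def save(img,fn,k=1.5):
    cv2.imwrite("pics/"+fn,cv2.resize(img[:,:,::-1],None,fx=k,fy=k,interpolation=cv2.INTER_CUBIC))
E
python3 - <<'E'
from h import *
print({k:np.round(v,3) for k,v in observe().items()})
for n in("top","side"):
    s,st,T,P=take(n,n);save(s["frame"],n+"1.png");print({k:v for k,v in s.items() if k not in("frame","z_map")})
E
```

```text
pics
{'time': np.float64(0.0), 'joint_positions': array([ 1.061,  0.308,  1.508, -0.   ,  1.328, -0.073]), 'qd': array([-0.001,  0.   , -0.001, -0.001,  0.001,  0.001]), 'effort': array([ 2.0000e-03, -4.5756e+01, -2.5192e+01, -0.0000e+00,  1.3000e-02,
       -0.0000e+00]), 'tcp_pos': array([242.918, 520.366, 230.365]), 'orientation': array([ 0.001,  0.844,  0.537, -0.001]), 'wrist_force': array([-0.328,  0.081, -0.08 ]), 'wrist_torque': array([-0.027, -0.015,  0.008]), 'grip_width': np.float64(85.224)}
{'fovy': 45.3561029724525, 'cx': 252.63008710092473, 'cy': 198.7567796207502, 'origin': array([ 485.14204257,   10.11468168, 1609.8446882 ]), 'orientation': array([ 0.70882876,  0.01933843, -0.02141394, -0.70479022])}
{'fovy': 50.12556748020254, 'cx': 260.8732305821901, 'cy': 195.15712349774037, 'origin': array([  84.25980505, -768.663963  ,  882.20652236]), 'orientation': array([ 0.86775007,  0.39830264, -0.11591741, -0.27372977])}
```

View pics/top1.png

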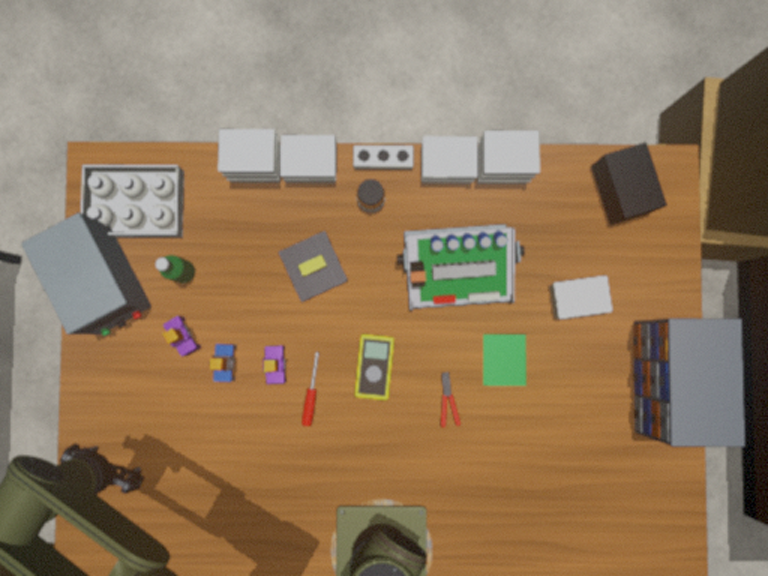

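View pics/side1.png

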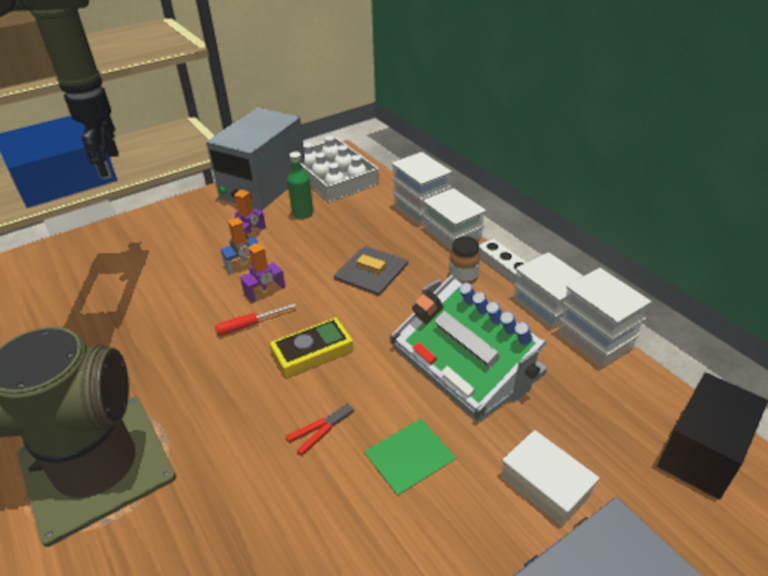

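The top view shows three orange-handled candidates: a purple one at (180,336), the blue one at (223,362) and a purple one at (274,365). I choose the blue one in the middle. Next I'll crop it to check and measure everything.

Run:
```python
from h import *
s,st,T,P=pickle.load(open("top.pkl","rb"))
save(s["frame"][195:275,90:210],"c1.png",6)
hsv=cv2.cvtColor(s["frame"],cv2.COLOR_RGB2HSV).astype(int);H,S,V=hsv[...,0],hsv[...,1],hsv[...,2]
def rep(n,m,box):
    k=np.zeros_like(m);u0,u1,v0,v1=box;k[v0:v1,u0:u1]=m[v0:v1,u0:u1];k&=~np.isnan(P[...,0])
    q=P[k];v,u=np.nonzero(k);r=cv2.minAreaRect(q[:,:2].astype(np.float32))
    print(n,len(q),"px",u.mean().round(),v.mean().round(),"med",np.median(q,0).round(1),"rect",np.round(r[0],1),np.round(r[1],1),round(r[2],1))
    return k
rep("blue",(H>100)&(H<122)&(S>120),(135,165,222,262))
rep("orange",(H<20)&(S>150)&(P[...,2]>100),(135,165,222,262))
rep("mat",(H>50)&(H<80)&(S>120),(315,360,215,265))
rep("brass",(H>18)&(H<35)&(S>110)&(P[...,2]>20),(190,230,160,195))
k=rep("plate",(P[...,2]>6)&(P[...,2]<40),(180,236,150,205))
k=rep("bargrey",(S<60)&(V>90),(288,332,174,187))
# deck plane: green
g=(H>50)&(H<85)&(S>120);m=np.zeros_like(g);m[150:205,270:345]=g[150:205,270:345];m&=~np.isnan(P[...,0])
q=P[m];
for i in range(4):
    c=q.mean(0);n=np.linalg.svd(q-c)[2][2];n*=np.sign(n[2]);d=(q-c)@n;q=q[abs(d)<5]
print("deck",len(q),n,np.degrees(np.arccos(n[2])),c,d.std())
```

```text
blue 106 px 149.0 241.0 med [447.  354.6  50.6] rect [427.4 356.4] [35.1 74.5] 87.2
orange 14 px 146.0 242.0 med [429.1 346.3 114.6] rect [435.9 352.5] [32.4 15.5] 44.5
mat 354 px 339.0 241.0 med [ 432.  -296.7    4.8] rect [ 437.5 -286.8] [ 91.9 108.5] 89.7
brass 112 px 208.0 177.0 med [650.8 160.6  29.6] rect [652.  161.1] [25.2 55.7] 25.2
plate 1327 px 208.0 177.0 med [652.6 161.4  12.7] rect [653.5 164.2] [190.3 192.9] 0.4
bargrey 435 px 309.0 180.0 med [ 637.3 -181.7   83.6] rect [ 639.8 -184.3] [ 33.3 145.1] 4.9
deck 919 [-0.40737182 -0.03112878  0.91273172] 24.114372069535023 [ 636.42488306 -181.1861853    58.64420634] 2.4441369039546403
```

View pics/c1.png

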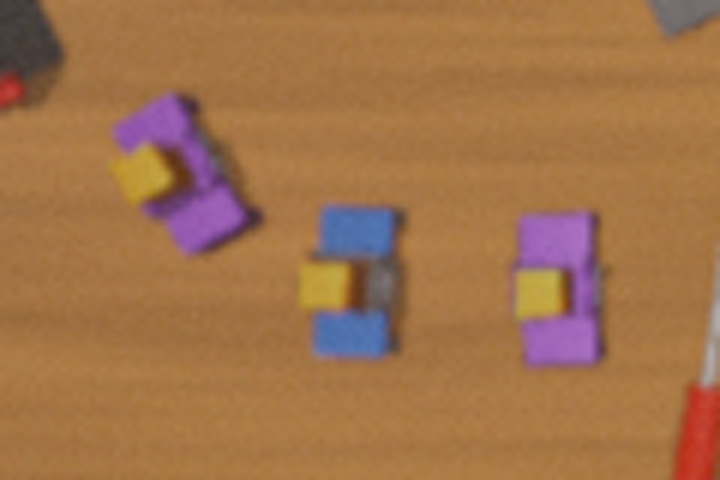

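The close crop confirms it: the blue bridge is in the middle at crop pixel (355,282), with purple ones on either side. Moving over it.

```bash
cat >> h.py <<'E'
def Rdown(a):
    c,s=np.cos(a),np.sin(a);return np.array([[c,s,0],[s,-c,0],[0,0,-1.]])
def Rax(x,z):
    z=z/np.linalg.norm(z);x=x-z*(x@z);x/=np.linalg.norm(x);return np.stack([x,np.cross(z,x),z],1)
def go(p,Rt,lab=""):
    st=observe();R0=rot(st["orientation"]);d=R0.T@(np.array(p)-st["tcp_pos"])/1000
    w=R.from_matrix(R0.T@Rt).as_rotvec()
    print(lab,"shift",d.round(4),"turn",w.round(4),"rows>=",round(max(np.linalg.norm(d)/.0417,np.linalg.norm(w)/.125),1))
E
python3 - <<'E'
from h import *
go([410,352,240],Rdown(np.radians(87)))
print(snapshot("wrist")["T_tool_cam"])
E
```

```text
shift [-0.082   0.2226 -0.0094] turn [-0.0005  0.0018 -0.3845] rows>= 5.7
[[ 9.99999965e-01  7.88928802e-05 -2.52539812e-04  2.17068879e-01]
 [ 9.24567621e-06 -9.64344952e-01 -2.64648470e-01 -6.64204817e+01]
 [-2.64414373e-04  2.64648459e-01 -9.64344919e-01 -1.42700216e+02]
 [ 0.00000000e+00  0.00000000e+00  0.00000000e+00  1.00000000e+00]]
```

Emit:
carry_out(moves=[-1,-0.082,0.222,-0.009,0,0,-0.385,-1,-0.082,0.222,-0.009,0,0,-0.385,-1,-0.082,0.222,-0.009,0,0,-0.385,-1,-0.082,0.222,-0.009,0,0,-0.385,-1,-0.082,0.222,-0.009,0,0,-0.385,-1,-0.082,0.222,-0.009,0,0,-0.385,-1,-0.082,0.222,-0.009,0,0,-0.385,-1,-0.082,0.222,-0.009,0,0,-0.385,-1,-0.082,0.222,-0.009,0,0,-0.385])

```text
time: 0.9
tcp_pos: [409.2, 352.2, 239.4]
orientation: [-0.0, 0.726, 0.688, -0.001]
wrist_force: [-0.4, -0.1, -0.3]
grip_width: 85.4
```

Run:
```python
from h import *
st=observe();print(st["time"],st["tcp_pos"].round(1),np.abs(st["qd"]).max())
s,st,T,P=take("wrist","w1");save(s["frame"],"w1.png",1.5);print(s["fovy"],s["cx"],s["cy"])
hsv=cv2.cvtColor(s["frame"],cv2.COLOR_RGB2HSV).astype(int);H,S,V=[hsv[...,i] for i in range(3)]
for n,m in(("handle",(H<22)&(S>130)&(P[...,2]>112)&(P[...,2]<128)),("bridge",(H>100)&(H<122)&(S>120)&(P[...,2]>42)&(P[...,2]<58))):
    m&=np.hypot(P[...,0]-430,P[...,1]-352)<60
    q=P[m];v,u=np.nonzero(m)
    r=cv2.minAreaRect(q[:,:2].astype(np.float32));print(n,len(q),u.mean()*1.5,v.mean()*1.5,np.median(q,0).round(1),r)
```

```text
0.9 [409.2 352.2 239.4] 0.033609815651899966
59.544299444586734 253.52498791752933 187.76260924535882
handle 939 395.56070287539933 304.2252396166134 [427.7 359.5 119.9] ((428.7490539550781, 359.7382507324219), (24.722806930541992, 25.291908264160156), 86.86225891113281)
bridge 1055 390.90426540284363 238.25402843601896 [401.2 359.5  50. ] ((428.3212585449219, 359.2994689941406), (37.45789337158203, 81.95789337158203), 87.45523071289062)
```

View pics/w1.png

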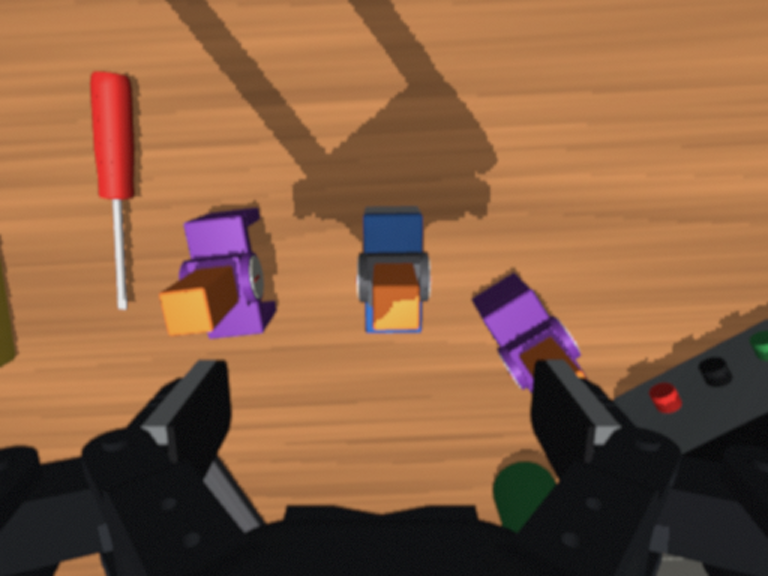

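Run:
```python
from h import *
go([428.5,359.5,150],Rdown(np.radians(87.5)));go([428.5,359.5,78],Rdown(np.radians(87.5)))
```

```text
shift [0.0079 0.0196 0.0893] turn [-0.0019  0.0014 -0.0079] rows>= 2.2
 shift [0.008  0.0198 0.1613] turn [-0.0019  0.0014 -0.0079] rows>= 3.9
```

Emit:
carry_out(moves=[-1,0.008,0.0196,0.04,-0.002,0.001,-0.008,-1,0.008,0.0196,0.08,-0.002,0.001,-0.008,-1,0.008,0.0197,0.11,-0.002,0.001,-0.008,-1,0.008,0.0198,0.13,-0.002,0.001,-0.008,-1,0.008,0.0198,0.15,-0.002,0.001,-0.008,-1,0.008,0.0198,0.161,-0.002,0.001,-0.008,-1,0.008,0.0198,0.161,-0.002,0.001,-0.008,-1,0.008,0.0198,0.161,-0.002,0.001,-0.008])

```text
time: 1.62
tcp_pos: [427.1, 360.4, 77.7]
orientation: [-0.0, 0.722, 0.692, -0.001]
wrist_force: [0.8, -0.1, -0.7]
grip_width: 85.5
```

Emit:
carry_out(moves=[1,0,0,0,0,0,0,1,0,0,0,0,0,0,1,0,0,0,0,0,0,1,0,0,0,0,0,0,1,0,0,0,0,0,0,1,0,0,0,0,0,0,1,0,0,0,0,0,0,1,0,0,0,0,0,0,1,0,0,0,0,0,0,1,0,0,0,0,0,0], force=60)

```text
time: 2.45
tcp_pos: [427.4, 360.5, 78.5]
orientation: [-0.0, 0.722, 0.692, -0.001]
wrist_force: [-0.9, -1.3, 6.9]
grip_width: 25.5
```

Run:
```python
from h import *
st=observe();print({k:np.round(v,3) for k,v in st.items()})
```

```text
{'time': np.float64(2.45), 'joint_positions': array([ 0.625,  0.443,  1.732, -0.   ,  0.968, -0.904]), 'qd': array([-0.   , -0.   , -0.   , -0.001, -0.002,  0.   ]), 'effort': array([-8.0000e-03, -4.4634e+01, -1.7954e+01,  4.0000e-02, -4.2900e-01,
        5.1000e-02]), 'tcp_pos': array([427.391, 360.524,  78.504]), 'orientation': array([-0.   ,  0.722,  0.692, -0.001]), 'wrist_force': array([-0.916, -1.256,  6.863]), 'wrist_torque': array([-0.099,  0.152,  0.057]), 'grip_width': np.float64(25.498)}
```

Emit:
carry_out(moves=[1,0,0,-0.01,0,0,0,1,0,0,-0.03,0,0,0,1,0,0,-0.06,0,0,0,1,0,0,-0.09,0,0,0,1,0,0,-0.12,0,0,0,1,0,0,-0.145,0,0,0,1,0,0,-0.145,0,0,0])

```text
time: 3.03
tcp_pos: [430.1, 362.4, 229.0]
orientation: [0.001, 0.722, 0.692, 0.004]
wrist_force: [1.6, 1.4, -4.5]
grip_width: 25.6
```

Run:
```python
from h import *
a=np.radians(115)
go(np.array([652,161,190])+85*np.array([np.sin(a),-np.cos(a),0]),Rdown(a))
```

```text
shift [-0.1531  0.3053  0.0403] turn [ 0.0082 -0.0037 -0.478 ] rows>= 8.2
```

Emit:
carry_out(moves=[1,-0.015,0.03,0.004,0,0,-0.048,1,-0.03,0.06,0.008,0,0,-0.096,1,-0.046,0.092,0.012,0,0,-0.143,1,-0.061,0.122,0.016,0,0,-0.19,1,-0.077,0.153,0.02,0,0,-0.239,1,-0.092,0.183,0.024,0,0,-0.287,1,-0.107,0.214,0.028,0,0,-0.335,1,-0.122,0.244,0.032,0,0,-0.382,1,-0.138,0.275,0.036,0,0,-0.43,1,-0.153,0.305,0.04,0.008,-0.004,-0.478,1,-0.153,0.305,0.04,0.008,-0.004,-0.478,1,-0.153,0.305,0.04,0.008,-0.004,-0.478,1,-0.153,0.305,0.04,0.008,-0.004,-0.478])

```text
time: 4.12
tcp_pos: [727.2, 196.6, 187.4]
orientation: [-0.002, 0.538, 0.843, -0.002]
wrist_force: [-0.2, 0.4, -5.3]
grip_width: 25.3
```

Run:
```python
from h import *
s,st,T,P=take("wrist","w2");save(s["frame"],"w2.png",1.5)
print(st["tcp_pos"].round(1),st["wrist_force"].round(1))
hsv=cv2.cvtColor(s["frame"],cv2.COLOR_RGB2HSV).astype(int);H,S,V=[hsv[...,i] for i in range(3)]
D=np.hypot(P[...,0]-652,P[...,1]-161)
for n,m in(("brass",(S>80)&(P[...,2]>25)&(P[...,2]<36)&(D<45)),("plate",(P[...,2]>8)&(P[...,2]<18)&(D<95))):
    m=m.astype(np.uint8);m=cv2.morphologyEx(m,cv2.MORPH_OPEN,np.ones((3,3)))>0
    q=P[m];v,u=np.nonzero(m);r=cv2.minAreaRect(q[:,:2].astype(np.float32));print(n,len(q),u.mean()*1.5,v.mean()*1.5,np.median(q,0).round(1),r)
Rt=rot(st["orientation"])
# gauge parts in tool frame
Q=(P-st["tcp_pos"])@Rt
m=(Q[...,2]>-20)&(Q[...,2]<90)&(abs(Q[...,0])<60)&(abs(Q[...,1])<60)
q=Q[m&(H>100)&(H<122)&(S>120)];print("blue tool",len(q),q.min(0).round(1),q.max(0).round(1),np.median(q,0).round(1))
```

```text
[727.2 196.6 187.4] [-0.2  0.4 -5.3]
brass 2361 380.17344345616266 117.77827191867851 [653.5 162.3  30. ] ((653.5965576171875, 162.40013122558594), (26.952503204345703, 59.55596160888672), 24.934648513793945)
plate 16543 380.0229099921417 104.86480686695279 [642.3 157.4  12. ] ((653.885009765625, 162.4986572265625), (129.93556213378906, 120.20570373535156), 25.06597900390625)
blue tool 3627 [-19.9 -40.   25.6] [ 19.  -14.4  34.9] [ -0.  -27.8  28.6]
```

View pics/w2.png

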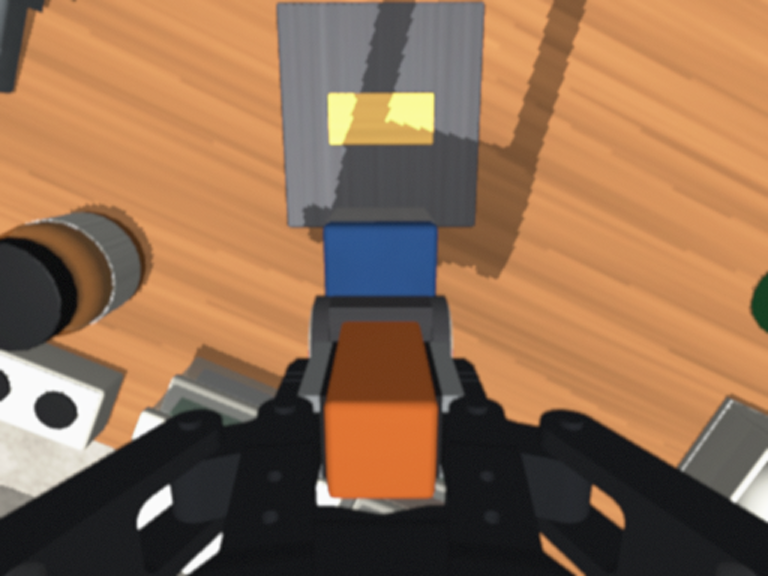

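The view shows the brass step at (380,118), its plate around it, and the held gauge aligned with them. The sizes (27x60 and 130x120) and heights (30 and 12) match the description.

Run:
```python
from h import *
a=np.radians(115)
go([652.5,161.9,150],Rdown(a));go([652.5,161.9,112],Rdown(a))
```

```text
shift [-0.0006 -0.0822  0.0386] turn [-0.0039 -0.0012 -0.0002] rows>= 2.2
 shift [-0.0006 -0.0821  0.0766] turn [-0.0039 -0.0012 -0.0002] rows>= 2.7
```

Emit:
carry_out(moves=[1,0,-0.025,0.01,0,0,0,1,0,-0.05,0.02,0,0,0,1,0,-0.075,0.03,-0.002,0,0,1,-0.0006,-0.082,0.04,-0.004,-0.001,0,1,-0.0006,-0.082,0.055,-0.004,-0.001,0,1,-0.0006,-0.082,0.068,-0.004,-0.001,0,1,-0.0006,-0.082,0.073,-0.004,-0.001,0,1,-0.0006,-0.082,0.073,-0.004,-0.001,0,1,-0.0006,-0.082,0.073,-0.004,-0.001,0])

```text
time: 4.92
tcp_pos: [652.0, 162.7, 115.9]
orientation: [-0.0, 0.537, 0.844, 0.0]
wrist_force: [0.7, 0.1, -5.3]
grip_width: 25.2
```

Run:
```python
from h import *
a=np.radians(115);st=observe();print(st["wrist_force"].round(1),st["wrist_torque"].round(2))
go([652.5,161.9,91],Rdown(a))
```

```text
[ 0.7  0.1 -5.3] [-0.03 -0.06 -0.01]
 shift [-0.0009  0.0001  0.0249] turn [-0.0001 -0.0004  0.0008] rows>= 0.6
```

Emit:
carry_out(moves=[1,-0.001,0,0.003,0,0,0,1,-0.001,0,0.006,0,0,0,1,-0.001,0,0.009,0,0,0,1,-0.001,0,0.012,0,0,0,1,-0.001,0,0.015,0,0,0,1,-0.001,0,0.017,0,0,0,1,-0.001,0,0.019,0,0,0,1,-0.001,0,0.021,0,0,0,1,-0.001,0,0.022,0,0,0,1,-0.001,0,0.023,0,0,0,1,-0.001,0,0.0235,0,0,0])

```text
time: 5.83
tcp_pos: [652.7, 161.7, 92.4]
orientation: [0.0, 0.537, 0.844, 0.0]
wrist_force: [1.9, 0.9, -2.4]
grip_width: 25.2
```

Run:
```python
from h import *
st=observe();print(st["tcp_pos"],st["wrist_force"].round(1),st["wrist_torque"].round(2))
```

```text
[652.7044693  161.73326892  92.42920466] [ 1.9  0.9 -2.4] [ 0.1  -0.24 -0.05]
```

Emit:
carry_out(moves=[1,0,0,0.001,0,0,0,1,0,0,0.002,0,0,0,1,0,0,0.0025,0,0,0,1,0,0,0.003,0,0,0,1,0,0,0.003,0,0,0])

```text
time: 6.25
tcp_pos: [653.0, 161.8, 90.9]
orientation: [0.0, 0.537, 0.844, 0.001]
wrist_force: [0.0, -0.2, 4.8]
grip_width: 24.9
```

Emit:
carry_out(moves=[1,0,0,0.0015,0,0,0,1,0,0,0.0015,0,0,0,1,0,0,0.0015,0,0,0,1,0,0,0.0015,0,0,0,1,0,0,0.0015,0,0,0,1,0,0,0.0015,0,0,0,1,0,0,0.0015,0,0,0,1,0,0,0.0015,0,0,0,1,0,0,0.0015,0,0,0,1,0,0,0.0015,0,0,0])

```text
time: 7.08
tcp_pos: [653.0, 161.9, 90.8]
orientation: [0.001, 0.537, 0.844, 0.001]
wrist_force: [-1.5, 0.3, 6.5]
grip_width: 25.4
```

Run:
```python
from h import *
s,st,T,P=take("wrist","w3");save(s["frame"],"w3.png",1.5)
print(st["tcp_pos"].round(1),st["wrist_force"].round(1))
hsv=cv2.cvtColor(s["frame"],cv2.COLOR_RGB2HSV).astype(int);H,S,V=[hsv[...,i] for i in range(3)]
Rt=rot(st["orientation"]);Q=(P-st["tcp_pos"])@Rt
m=(H>100)&(H<122)&(S>120)&(abs(Q[...,0])<22)&(Q[...,1]>-44)&(Q[...,1]<0)
q=Q[m];med=np.median(q[:,2]);q=q[abs(q[:,2]-med)<2];c=q.mean(0);n=np.linalg.svd(q-c)[2][2]
print("bridge top world z",np.median(P[m][:,2]),len(q),q.min(0).round(1),q.max(0).round(1),"normal tool",n.round(4))
m=(P[...,2]>8)&(P[...,2]<18)&(np.hypot(P[...,0]-653,P[...,1]-162)<95)
print("plate z",np.median(P[m][:,2]))
```

```text
[653.  161.9  90.8] [-1.5  0.3  6.5]
bridge top world z 62.02953193390164 3509 [-20.1 -39.4  26.8] [ 19.3 -13.7  30.8] normal tool [ 8.000e-04 -1.620e-02 -9.999e-01]
plate z 11.98909803257365
```

View pics/w3.png

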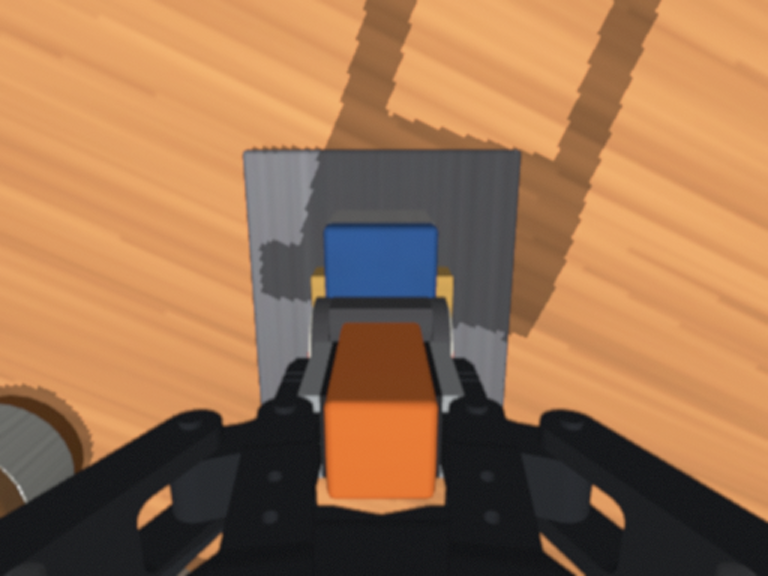

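The skids are seated: bridge top at z 62.0, plate at z 12.0, with the brass visible evenly on both sides at (318,288) and (445,288). Lifting, then crossing to the inverter.

Emit:
carry_out(moves=[1,0,0,-0.005,0,0,0,1,0,0,-0.015,0,0,0,1,0,0,-0.03,0,0,0,1,0,0,-0.06,0,0,0,1,0,0,-0.09,0,0,0,1,0,0,-0.12,0,0,0,1,0,0,-0.15,0,0,0,1,0,0,-0.15,0,0,0])

```text
time: 7.8
tcp_pos: [655.9, 162.3, 248.4]
orientation: [0.005, 0.537, 0.844, 0.005]
wrist_force: [2.0, 0.5, -2.7]
grip_width: 25.0
```

Run:
```python
from h import *
a=np.radians(94.6);n=np.array([-.407,-.031,.913]);n/=np.linalg.norm(n)
Rt=Rax(np.array([np.cos(a),np.sin(a),0]),-n);print(Rt.round(3))
go(np.array([636.4,-181.2,58.6])+85*Rt[:,1]+170*n,Rt)
```

```text
[[-0.079  0.91   0.407]
 [ 0.997  0.073  0.031]
 [-0.002  0.408 -0.913]]
 shift [-0.3055 -0.1553 -0.0012] turn [-0.4018 -0.0758  0.352 ] rows>= 8.2
```

Emit:
carry_out(moves=[1,-0.03,-0.015,0,-0.04,-0.008,0.035,1,-0.061,-0.031,0,-0.08,-0.015,0.07,1,-0.092,-0.047,0,-0.12,-0.023,0.105,1,-0.122,-0.062,0,-0.16,-0.03,0.14,1,-0.153,-0.078,0,-0.2,-0.038,0.176,1,-0.183,-0.093,0,-0.24,-0.045,0.211,1,-0.214,-0.109,0,-0.28,-0.053,0.246,1,-0.244,-0.124,0,-0.32,-0.06,0.281,1,-0.275,-0.14,-0.001,-0.36,-0.068,0.316,1,-0.3055,-0.155,-0.001,-0.402,-0.076,0.352,1,-0.3055,-0.155,-0.001,-0.402,-0.076,0.352,1,-0.3055,-0.155,-0.001,-0.402,-0.076,0.352,1,-0.3055,-0.155,-0.001,-0.402,-0.076,0.352])

```text
time: 8.88
tcp_pos: [643.0, -179.7, 246.4]
orientation: [0.14, 0.664, 0.719, 0.152]
wrist_force: [-0.8, 0.2, -4.3]
grip_width: 25.1
```

Run:
```python
from h import *
s,st,T,P=take("wrist","w4");save(s["frame"],"w4.png",1.5)
print(st["tcp_pos"].round(1),st["orientation"].round(3),st["wrist_force"].round(1),st["joint_positions"].round(2))
hsv=cv2.cvtColor(s["frame"],cv2.COLOR_RGB2HSV).astype(int);H,S,V=[hsv[...,i] for i in range(3)]
m=(H>45)&(H<85)&(S>100)&(np.linalg.norm(P-[636,-181,58],axis=-1)<130)
q=P[m]
for i in range(6):
    c=q.mean(0);n=np.linalg.svd(q-c,full_matrices=False)[2][2];n*=np.sign(n[2]);d=(P[m]-c)@n;q=P[m][abs(d)<2.5]
print("plane",len(q),m.sum(),n.round(4),"tilt",np.arccos(n[2]),"c",c.round(1),"std",((q-c)@n).std())
y=np.cross(n,[1,0,0]);
h=(P-c)@n
b=(h>20)&(h<28)&(np.linalg.norm(P-[636,-181,80],axis=-1)<110)&(S<80)
b=cv2.morphologyEx(b.astype(np.uint8),cv2.MORPH_OPEN,np.ones((3,3)))
k,L,stt,cen=cv2.connectedComponentsWithStats(b);i=1+np.argmax(stt[1:,4]);b=L==i
print("bar px",cen[i]*1.5,stt[i])
ex=np.array([1,0,0])-n*n[0];ex/=np.linalg.norm(ex);ey=np.cross(n,ex)
B=P[b];uv=np.stack([(B-c)@ex,(B-c)@ey],1).astype(np.float32)
r=cv2.minAreaRect(uv);ctr=c+ex*r[0][0]+ey*r[0][1];print(r,"bar centre on plate",ctr.round(1),"top h",np.median(h[b]))
```

```text
[ 643.  -179.7  246.4] [0.14  0.664 0.719 0.152] [-0.8  0.2 -4.3] [-0.45  0.26  1.62  0.26  0.91 -2.22]
plane 25467 25679 [-0.4027 -0.0312  0.9148] tilt 0.41572868806863894 c [ 638.1 -181.9   58.8] std 0.7354374220445754
bar px [377.37234931 132.98104859] [ 167   71  171   36 5989]
((8.399337768554688, 1.18414306640625), (27.965600967407227, 140.3340301513672), 4.892747402191162) bar centre on plate [ 645.8 -180.8   62.2] top h 23.592302345047425
```

View pics/w4.png

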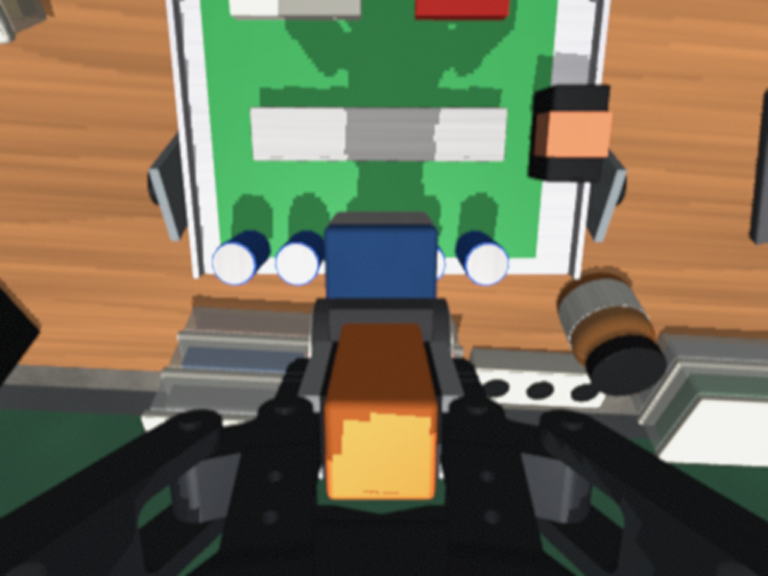

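The view shows the bar at (377,133), 28x140 mm and 23.6 high, the transformer at (570,133) on the right (+y) and the capacitors below. This all matches the description.

```bash
cat >> h.py <<'E'
N=np.array([-.4027,-.0312,.9148]);N/=np.linalg.norm(N)
YD=np.array([-.0772,.997,0]);RD=Rax(YD,-N);YD=RD[:,0];XD=RD[:,1]
BC=np.array([645.8,-180.8,62.2])+5*YD
def deck(y,h,lab=""): go(BC+y*YD-1.5*XD+(h+78.8)*N,RD,lab)
def indeck():
    st=observe();R0=rot(st["orientation"]);g=st["tcp_pos"]+R0@np.array([0,1.5,78.8]);d=g-BC
    print("t",round(st["time"],2),"sole deck xyz",(d@XD).round(1),(d@YD).round(1),(d@N).round(1),"rotvec tool vs deck",R.from_matrix(R0.T@RD).as_rotvec().round(4),"F",st["wrist_force"].round(1),"Fn",(st["wrist_force"]@N).round(1))
E
python3 - <<'E'
from h import *
indeck();deck(42,80,"a");deck(42,32,"b")
E
```

```text
t 8.93 sole deck xyz 74.3 -3.0 90.9 rotvec tool vs deck [ 0.0016 -0.0013  0.0027] F [-0.2 -0.3 -4.7] Fn -4.2
a shift [ 0.0453 -0.0741  0.0109] turn [ 0.0016 -0.0013  0.0027] rows>= 2.1
b shift [ 0.0452 -0.0742  0.0589] turn [ 0.0016 -0.0013  0.0027] rows>= 2.5
```

Emit:
carry_out(moves=[1,0.015,-0.025,0.004,0,0,0,1,0.03,-0.05,0.008,0,0,0,1,0.045,-0.074,0.011,0.002,-0.001,0.003,1,0.045,-0.074,0.02,0.002,-0.001,0.003,1,0.045,-0.074,0.035,0.002,-0.001,0.003,1,0.045,-0.074,0.048,0.002,-0.001,0.003,1,0.045,-0.074,0.055,0.002,-0.001,0.003,1,0.045,-0.074,0.055,0.002,-0.001,0.003,1,0.045,-0.074,0.055,0.002,-0.001,0.003])

```text
time: 9.68
tcp_pos: [594.9, -136.7, 166.2]
orientation: [0.139, 0.664, 0.719, 0.151]
wrist_force: [-0.2, 0.5, -4.8]
grip_width: 25.3
```

Run:
```python
from h import *
indeck();deck(42,0)
```

```text
t 9.68 sole deck xyz 0.1 43.1 35.4 rotvec tool vs deck [-0.0016 -0.0017  0.0011] F [-0.2  0.5 -4.8] Fn -4.3
 shift [-0.001  -0.0001  0.0354] turn [-0.0016 -0.0017  0.0011] rows>= 0.8
```

Emit:
carry_out(moves=[1,-0.001,0,0.004,-0.001,-0.002,0.001,1,-0.001,0,0.008,-0.001,-0.002,0.001,1,-0.001,0,0.012,-0.001,-0.002,0.001,1,-0.001,0,0.016,-0.001,-0.002,0.001,1,-0.001,0,0.02,-0.001,-0.002,0.001,1,-0.001,0,0.024,-0.001,-0.002,0.001,1,-0.001,0,0.027,-0.001,-0.002,0.001,1,-0.001,0,0.03,-0.001,-0.002,0.001,1,-0.001,0,0.032,-0.001,-0.002,0.001,1,-0.001,0,0.033,-0.001,-0.002,0.001,1,-0.001,0,0.034,-0.001,-0.002,0.001,1,-0.001,0,0.034,-0.001,-0.002,0.001])

```text
time: 10.68
tcp_pos: [608.9, -136.8, 135.1]
orientation: [0.14, 0.665, 0.718, 0.151]
wrist_force: [-0.3, 0.0, -2.2]
grip_width: 25.2
```

Run:
```python
from h import *
indeck()
```

```text
t 10.68 sole deck xyz 0.5 41.7 1.4 rotvec tool vs deck [-0.      0.0007  0.0002] F [-0.3  0.  -2.2] Fn -1.9
```

Emit:
carry_out(moves=[1,0,0,0.001,0,0,0,1,0,0,0.002,0,0,0,1,0,0,0.003,0,0,0,1,0,0,0.003,0,0,0,1,0,0,0.003,0,0,0,1,0,0,0.003,0,0,0])

```text
time: 11.18
tcp_pos: [610.4, -136.7, 134.0]
orientation: [0.141, 0.664, 0.718, 0.152]
wrist_force: [-4.3, 1.0, 8.1]
grip_width: 25.3
```

Run:
```python
from h import *
indeck()
```

```text
t 11.18 sole deck xyz 1.4 41.6 -0.2 rotvec tool vs deck [0.0018 0.0012 0.0005] F [-4.3  1.   8.1] Fn 9.1
```

Emit:
carry_out(moves=[1,0,-0.001,0.0015,0,0,0,1,0,-0.001,0.0015,0,0,0,1,0,-0.001,0.0015,0,0,0,1,0,-0.001,0.0015,0,0,0])

```text
time: 11.52
tcp_pos: [610.3, -136.7, 134.0]
orientation: [0.142, 0.664, 0.718, 0.152]
wrist_force: [-4.8, 0.8, 9.1]
grip_width: 25.2
```

Run:
```python
from h import *
indeck()
s,st,T,P=take("wrist","w5")
hsv=cv2.cvtColor(s["frame"],cv2.COLOR_RGB2HSV).astype(int);H,S,V=[hsv[...,i] for i in range(3)]
D=(P-BC)@np.stack([XD,YD,N],1)
m=(H>100)&(H<122)&(S>120)&(abs(D[...,1]-42)<22)&(D[...,0]<0)&(D[...,0]>-50)&(abs(D[...,2]-50)<3)
q=D[m];c=q.mean(0);n=np.linalg.svd(q-c,full_matrices=False)[2][2];print("bridge",len(q),q.min(0).round(1),q.max(0).round(1),np.median(q,0).round(1),n.round(4))
m=(H>45)&(H<85)&(S>100)&(abs(D[...,0])<60)&(abs(D[...,1])<90);print("plate h",np.median(D[m][:,2]))
m=(abs(D[...,2]-24)<3)&(S<80)&(abs(D[...,0])<20)&(D[...,1]<15)&(D[...,1]>-80);q=D[m];print("bar",len(q),np.percentile(q,[1,50,99],axis=0).round(1))
deck(42,-1.5,"start");deck(-54,-1.5,"end")
```

```text
t 11.52 sole deck xyz 1.5 41.6 -0.2 rotvec tool vs deck [0.0038 0.0016 0.0007] F [-4.8  0.8  9.1] Fn 10.2
bridge 3538 [-39.7  22.1  47. ] [-13.9  61.3  52.2] [-27.1  41.8  49.6] [-2.540e-02 -1.000e-04  9.997e-01]
plate h -0.02682748419756006
bar 6073 [[-13.8 -73.6  21.9]
 [ -0.9 -30.5  23.5]
 [ 13.5  12.9  24.9]]
start shift [ 0.0003 -0.0012  0.0013] turn [0.0038 0.0016 0.0007] rows>= 0.0
end shift [-0.0957 -0.0013  0.0014] turn [0.0038 0.0016 0.0007] rows>= 2.3
```

Seated: bridge top 49.6 above the plate, normal within 1.5°. Now drawing along the bar at about 24 mm/s.

Emit:
carry_out(moves=[1,-0.001,-0.001,0.0018,0.003,0.001,0,1,-0.003,-0.001,0.0018,0.003,0.001,0,1,-0.005,-0.001,0.0018,0.003,0.001,0,1,-0.007,-0.001,0.0018,0.003,0.001,0,1,-0.009,-0.001,0.0018,0.003,0.001,0,1,-0.011,-0.001,0.0018,0.003,0.001,0,1,-0.013,-0.001,0.0018,0.003,0.001,0,1,-0.015,-0.001,0.0018,0.003,0.001,0,1,-0.017,-0.001,0.0018,0.003,0.001,0])

```text
time: 12.32
tcp_pos: [610.0, -149.9, 133.3]
orientation: [0.138, 0.665, 0.718, 0.153]
wrist_force: [-8.1, 10.7, 14.7]
grip_width: 25.6
```

Run:
```python
from h import *
indeck();deck(-54,-1.5,"end");print(observe()["qd"].round(3))
```

```text
t 12.32 sole deck xyz -0.2 29.0 -0.3 rotvec tool vs deck [-0.0001 -0.0056 -0.0011] F [-8.1 10.7 14.7] Fn 16.4
end shift [-0.0826  0.0003  0.0008] turn [-0.0001 -0.0056 -0.0011] rows>= 2.0
[-0.044  0.011 -0.018  0.018  0.023 -0.051]
```

Emit:
carry_out(moves=[1,-0.005,0,0.0012,0,-0.004,0,1,-0.007,0,0.0012,0,-0.004,0,1,-0.009,0,0.0012,0,-0.004,0,1,-0.011,0,0.0012,0,-0.004,0,1,-0.013,0,0.0012,0,-0.004,0,1,-0.015,0,0.0012,0,-0.004,0,1,-0.017,0,0.0012,0,-0.004,0,1,-0.019,0,0.0012,0,-0.004,0,1,-0.021,0,0.0012,0,-0.004,0,1,-0.023,0,0.0012,0,-0.004,0,1,-0.025,0,0.0012,0,-0.004,0,1,-0.027,0,0.0012,0,-0.004,0,1,-0.029,0,0.0012,0,-0.004,0,1,-0.031,0,0.0012,0,-0.004,0,1,-0.033,0,0.0012,0,-0.004,0,1,-0.035,0,0.0012,0,-0.004,0,1,-0.037,0,0.0012,0,-0.004,0,1,-0.039,0,0.0012,0,-0.004,0,1,-0.041,0,0.0012,0,-0.004,0,1,-0.043,0,0.0012,0,-0.004,0])

```text
time: 13.98
tcp_pos: [611.7, -188.7, 132.7]
orientation: [0.136, 0.665, 0.718, 0.154]
wrist_force: [-8.6, 9.0, 15.2]
grip_width: 25.5
```

Run:
```python
from h import *
indeck();deck(-54,-1.5,"end");print(observe()["qd"].round(3))
```

```text
t 13.98 sole deck xyz -1.9 -9.6 -0.3 rotvec tool vs deck [-0.0026 -0.0085 -0.0024] F [-8.6  9.  15.2] Fn 17.1
end shift [-0.0437  0.0018  0.0008] turn [-0.0026 -0.0085 -0.0024] rows>= 1.0
[-0.038  0.012 -0.022  0.017  0.025 -0.042]
```

Emit:
carry_out(moves=[1,-0.006,0.001,0.001,0,-0.006,0,1,-0.008,0.002,0.001,0,-0.006,0,1,-0.01,0.002,0.001,-0.002,-0.008,-0.002,1,-0.012,0.002,0.001,-0.002,-0.008,-0.002,1,-0.014,0.002,0.001,-0.002,-0.008,-0.002,1,-0.016,0.002,0.001,-0.002,-0.008,-0.002,1,-0.018,0.002,0.001,-0.002,-0.008,-0.002,1,-0.02,0.002,0.001,-0.002,-0.008,-0.002,1,-0.022,0.002,0.001,-0.002,-0.008,-0.002,1,-0.024,0.002,0.001,-0.002,-0.008,-0.002,1,-0.026,0.002,0.001,-0.002,-0.008,-0.002,1,-0.028,0.002,0.001,-0.002,-0.008,-0.002,1,-0.03,0.002,0.001,-0.002,-0.008,-0.002,1,-0.032,0.002,0.001,-0.002,-0.008,-0.002,1,-0.034,0.002,0.001,-0.002,-0.008,-0.002,1,-0.036,0.002,0.001,-0.002,-0.008,-0.002,1,-0.038,0.002,0.001,-0.002,-0.008,-0.002,1,-0.04,0.002,0.001,-0.002,-0.008,-0.002,1,-0.042,0.002,0.001,-0.002,-0.008,-0.002,1,-0.044,0.002,0.001,-0.002,-0.008,-0.002])

```text
time: 15.65
tcp_pos: [615.4, -228.6, 132.9]
orientation: [0.137, 0.665, 0.718, 0.153]
wrist_force: [-9.2, 8.5, 13.5]
grip_width: 25.1
```

Run:
```python
from h import *
indeck();deck(-54,-1.5,"end")
s,st,T,P=take("wrist","w6")
hsv=cv2.cvtColor(s["frame"],cv2.COLOR_RGB2HSV).astype(int);H,S,V=[hsv[...,i] for i in range(3)]
D=(P-BC)@np.stack([XD,YD,N],1)
m=(H>100)&(H<122)&(S>120)&(abs(D[...,1]+50)<26)&(D[...,0]<0)&(D[...,0]>-50)&(abs(D[...,2]-50)<3)
q=D[m];c=q.mean(0);n=np.linalg.svd(q-c,full_matrices=False)[2][2];print("bridge",len(q),q.min(0).round(1),q.max(0).round(1),np.median(q,0).round(1),n.round(4))
```

```text
t 15.65 sole deck xyz -1.3 -49.8 -0.3 rotvec tool vs deck [-0.0029 -0.0071 -0.0014] F [-9.2  8.5 13.5] Fn 15.8
end shift [-0.0037  0.0011  0.0011] turn [-0.0029 -0.0071 -0.0014] rows>= 0.1
bridge 3547 [-42.1 -69.3  47. ] [-16.5 -30.3  52.9] [-29.6 -49.9  49.6] [-0.0191 -0.0092  0.9998]
```

Emit:
carry_out(moves=[1,-0.002,0.001,0.0012,-0.002,-0.005,0,1,-0.002,0.001,0.0012,-0.002,-0.005,0,1,-0.002,0.001,0.0012,-0.002,-0.005,0,1,-0.002,0.001,0.0012,-0.002,-0.005,0,1,-0.002,0.001,-0.003,0,0,0,1,-0.002,0.001,-0.01,0,0,0,1,-0.002,0.001,-0.02,0,0,0,1,-0.002,0.001,-0.035,0,0,0,1,-0.002,0.001,-0.055,0,0,0,1,-0.002,0.001,-0.08,0,0,0,1,-0.002,0.001,-0.11,0,0,0,1,-0.002,0.001,-0.13,0,0,0,1,-0.002,0.001,-0.13,0,0,0])

```text
time: 16.78
tcp_pos: [565.3, -238.1, 257.8]
orientation: [0.141, 0.664, 0.718, 0.153]
wrist_force: [1.2, -1.2, -4.2]
grip_width: 25.2
```

Run:
```python
from h import *
indeck();a=np.radians(75);Rt=Rdown(a)
print(observe()["joint_positions"].round(2))
# mat is at ~(436,-289): park camera view: stand beyond it
go(np.array([436,-289,190])+95*Rt[:,1],Rt)
```

```text
t 16.78 sole deck xyz 3.4 -56.0 134.4 rotvec tool vs deck [0.0036 0.0002 0.0003] F [ 1.2 -1.2 -4.2] Fn -4.3
[-0.63  0.18  1.7   0.33  0.96 -2.43]
 shift [-0.0723 -0.0672  0.0443] turn [ 0.4154 -0.0709  0.3343] rows>= 4.3
```

Emit:
carry_out(moves=[1,-0.012,-0.011,0.005,0.07,-0.012,0.056,1,-0.024,-0.022,0.012,0.14,-0.024,0.112,1,-0.036,-0.034,0.02,0.21,-0.035,0.167,1,-0.048,-0.045,0.028,0.28,-0.047,0.223,1,-0.06,-0.056,0.036,0.35,-0.06,0.28,1,-0.072,-0.067,0.044,0.415,-0.071,0.334,1,-0.072,-0.067,0.044,0.415,-0.071,0.334,1,-0.072,-0.067,0.044,0.415,-0.071,0.334,1,-0.072,-0.067,0.044,0.415,-0.071,0.334])

```text
time: 17.53
tcp_pos: [527.9, -312.7, 189.7]
orientation: [-0.0, 0.793, 0.609, 0.001]
wrist_force: [0.1, -0.5, -5.3]
grip_width: 25.4
```

Run:
```python
from h import *
s,st,T,P=take("wrist","w7");save(s["frame"],"w7.png",1.2)
print(st["tcp_pos"].round(1),st["wrist_force"].round(1))
hsv=cv2.cvtColor(s["frame"],cv2.COLOR_RGB2HSV).astype(int);H,S,V=[hsv[...,i] for i in range(3)]
m=(H>45)&(H<85)&(S>100)&(P[...,2]<12)&(np.hypot(P[...,0]-436,P[...,1]+289)<90)
q=P[m];r=cv2.minAreaRect(q[:,:2].astype(np.float32));v,u=np.nonzero(m);print("mat",len(q),u.mean()*1.2,v.mean()*1.2,np.median(q,0).round(1),r)
a=np.radians(75);Rt=Rdown(a);p=np.array([*r[0],0])-1.5*Rt[:,1]
go(p+[0,0,110],Rt);go(p+[0,0,83],Rt)
```

```text
[ 527.9 -312.7  189.7] [ 0.1 -0.5 -5.3]
mat 13874 307.7544183364567 76.57408101484792 [ 437.1 -285.9    4. ] ((438.3032531738281, -284.1404724121094), (99.43482971191406, 119.1261978149414), 89.73925018310547)
 shift [ 0.0044 -0.0953  0.0803] turn [ 0.0013 -0.0009  0.001 ] rows>= 3.0
 shift [ 0.0044 -0.0954  0.1073] turn [ 0.0013 -0.0009  0.001 ] rows>= 3.4
```

View pics/w7.png

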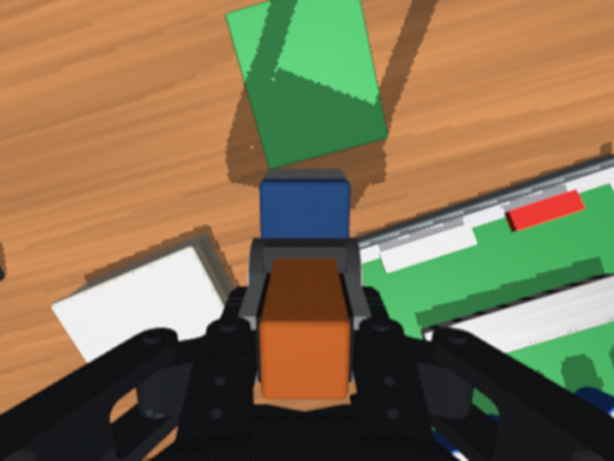

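The view shows the mat centred near (308,77), 99x119 mm at z 4, with a clear way to it.

Emit:
carry_out(moves=[1,0.001,-0.025,0.015,0,0,0,1,0.002,-0.05,0.03,0,0,0,1,0.003,-0.075,0.045,0,0,0,1,0.0044,-0.095,0.06,0.001,-0.001,0.001,1,0.0044,-0.095,0.075,0.001,-0.001,0.001,1,0.0044,-0.095,0.088,0.001,-0.001,0.001,1,0.0044,-0.095,0.095,0.001,-0.001,0.001,1,0.0044,-0.095,0.099,0.001,-0.001,0.001,1,0.0044,-0.095,0.101,0.001,-0.001,0.001,1,0.0044,-0.095,0.103,0.001,-0.001,0.001,1,0.0044,-0.095,0.105,0.001,-0.001,0.001,1,0.0044,-0.095,0.106,0.001,-0.001,0.001,1,0.0044,-0.095,0.106,0.001,-0.001,0.001])

```text
time: 18.67
tcp_pos: [437.5, -284.0, 84.4]
orientation: [0.0, 0.793, 0.609, 0.0]
wrist_force: [-0.3, 0.8, -5.5]
grip_width: 25.1
```

Emit:
carry_out(moves=[1,0,0,0.0007,0,0,0,1,0,0,0.0014,0,0,0,1,0,0,0.002,0,0,0,1,0,0,0.0025,0,0,0,1,0,0,0.0025,0,0,0,1,0,0,0.0025,0,0,0])

```text
time: 19.17
tcp_pos: [438.1, -284.3, 83.0]
orientation: [0.001, 0.793, 0.609, 0.0]
wrist_force: [-0.4, 1.0, 6.1]
grip_width: 25.5
```

Emit:
carry_out(moves=[1,0,0,0,0,0,0,1,0,0,0,0,0,0,0.4,0,0,0,0,0,0,0,0,0,0,0,0,0,-0.5,0,0,0,0,0,0,-1,0,0,0,0,0,0,-1,0,0,0,0,0,0,-1,0,0,0,0,0,0,-1,0,0,0,0,0,0,-1,0,0,0,0,0,0,-1,0,0,0,0,0,0])

```text
time: 20.08
tcp_pos: [438.1, -284.3, 83.0]
orientation: [0.001, 0.793, 0.609, 0.0]
wrist_force: [0.4, -0.1, -0.1]
grip_width: 85.6
```

Emit:
carry_out(moves=[-1,0,0,-0.01,0,0,0,-1,0,0,-0.03,0,0,0,-1,0,0,-0.06,0,0,0,-1,0,0,-0.09,0,0,0,-1,0,0,-0.12,0,0,0,-1,0,-0.02,-0.15,0,0,0,-1,0,-0.03,-0.16,0,0,0,-1,0,-0.03,-0.16,0,0,0,-1,0,-0.03,-0.16,0,0,0])

```text
time: 20.83
tcp_pos: [408.6, -276.2, 243.5]
orientation: [0.002, 0.794, 0.609, 0.001]
wrist_force: [0.6, 1.4, -0.4]
grip_width: 85.7
```

Run:
```python
from h import *
s,st,T,P=take("wrist","w8");print(st["time"],st["tcp_pos"].round(1),st["wrist_force"].round(1),st["grip_width"])
hsv=cv2.cvtColor(s["frame"],cv2.COLOR_RGB2HSV).astype(int);H,S,V=[hsv[...,i] for i in range(3)]
D=np.hypot(P[...,0]-438,P[...,1]+284)
for n,m in(("handle",(H<22)&(S>130)&(P[...,2]>118)&(P[...,2]<130)&(D<40)),("bridge",(H>100)&(H<122)&(S>120)&(abs(P[...,2]-54)<4)&(D<60))):
    q=P[m];r=cv2.minAreaRect(q[:,:2].astype(np.float32));print(n,len(q),np.median(q,0).round(1),r)
t=snapshot("top");img=np.hstack([s["frame"],t["frame"]]);save(img,"f.png",0.78)
```

```text
20.8333 [ 408.6 -276.2  243.5] [ 0.6  1.4 -0.4] 85.69226607123336
handle 910 [ 440.7 -285.   123.8] ((441.65472412109375, -285.1795654296875), (25.799917221069336, 25.6741886138916), 74.65016174316406)
bridge 1040 [ 414.7 -277.8   54. ] ((441.20721435546875, -285.1004943847656), (37.79200744628906, 82.30817413330078), 74.74462890625)
```

View pics/f.png

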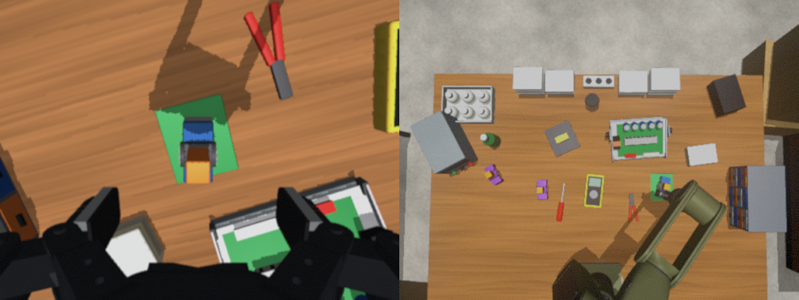

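The gauge stands on the mat at (198,150), its middle about 3 mm from the mat's middle, bridge top z 54 and handle top about 124. The gripper is clear and the other things look unmoved, so I'm handing in.

```bash
python3 -c "
from bench import *
print(hand_in())"
```

```text
the job is handed in; nothing more can be done
None
```

The job is done and handed in at about 21 s of the 72 s allowed. `hand_in()` reports no verdict, so what follows rests on my own checks.

- **Picking:** I took the blue-bridged gauge with the orange handle, which stood between two purple look-alikes.
- **Reference step:** The gauge stood astride the step for over 0.8 s. The bridge top measured z 62.0 against the plate at 12.0, so the skids were seated.
- **Bar:** I drew it along the bar from deck y of about +42 to about -50 mm at roughly 24 mm/s. My estimate of its offset from the bar's middle line stayed within 2 mm, and the bridge measured 49.6 mm above the plate at both ends. Wrist force stayed under about 20 N.
- **Mat:** I then released it on the green mat. Its middle is about 3 mm from the mat's, and the bridge top is at z 54.0, which means upright and seated. The gripper was lifted clear.

The foot reading itself could not be read directly; I inferred it from the seating heights. I checked the bystanders only by eye in the last top view, where they looked unmoved. No check failed. Camera fits of the bridge normal read 1 to 1.5° off square, which is within the 4° allowed.

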